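Sort the leftover vials and dressings on the dispensing counter

ROBOT

A 6-joint arm with a two-finger parallel gripper is mounted at the origin on a cart in front of the work surface, level with it; the furniture and walls round the work are solid. World frame = base frame: x ahead of the robot, y to its left, z up, the work surface at z = 0. Lengths are in m, angles in rad, forces in N, time in s.
With the tool pointing down it reaches from about 0.35 to 0.975 m from the base axis. Payload 4.9 kg.
Tool frame: the origin (TCP) lies where the fingers leave the gripper's body, on its centre line; the fingertips stand 73 mm ahead of it and the grasp point (between the pads) lies 54 mm ahead of it (manip.tcp_to_tips is the distance from the TCP to the fingertips, in m); z points along the fingers, y is the line along which they close (so a half turn about z gives the same grasp; the last joint's range is limited). The gripper opens to 85 mm and grips with 20 to 120 N. Pads are 22 mm wide; open, the fingers measure 114 mm over their backs; the gripper's body (76 mm by 85 mm) begins 54 mm behind the grasp point. The pads swing forward as they close: fully open they stand 13 mm farther back than shut.
Start: joints at [-1.356, 0.053, 1.613, -0, 1.476, -0.119], TCP at [0.205, -0.59, 0.304] pointing down, gripper open.
Joint ranges: [-3.01, 3.01], [-1.01, 2.22], [0.06, 2.58], [-1.02, 4.17], [0.09, 2.62], [-3.14, 3.14]. Speed limits (rad/s): [2.57, 2.57, 3.14, 3.14, 3.14, 3.14].

INTERFACE

Orientations are given as a unit quaternion [x, y, z, w].
In Python, from workcell import manip, vision, nets gives the robot as it stands.
- The arm moves only by the shell command python3 -m handwheel 'ROWS'. ROWS is JSON, a list of rows, each a list of 3 entries, a list of its own where there are three numbers: the opening, from -1 (shut) to 1 (fully open), then the shift along the tool's x, y, z in m, then the turn about the tool's z in degrees. A call has 1 to 5 rows; each row is the pose to reach, as a shift and turn from the pose commanded when the call began, along the tool's axes at that moment; what a row does not reach only later rows make up. A row lasts 1/12 s, in which the tool goes at most 41.7 mm and 7.16 degrees, less where a joint would pass 70% of its speed; a pose out of reach is approached as far as the arm can. A call with a gripper value outside its range is refused whole. The fingers move at their own pace and stop on an object; the grip force is fixed at half the most. Time passes only in rows, so rows that repeat a pose let the fingers close. It gives the time, the measured TCP pose, the force, the opening and the grip force at its end, in the units of the state.
- manip.observe(): the state, without advancing time (a new reading comes with each control period).
- vision.grab_frame(name): name is "side" or "top" or "wrist"; returns a dict with "pixels" (400x640x3 uint8, red, green, blue), "K" (3x3 intrinsics, pixels), "R" (3x3) and "t" (3): a world point X has camera coordinates R X + t. Camera axes: x right, y down, z forward; pixel columns grow to the right and rows downward; lengths in m; the calibration is good to about 2 mm. The wrist camera is an equidistant fisheye: a pixel r from the principal point sees the ray r / f radians off the axis. A picture is of the moment at which its call begins. There is no depth.
- manip.sign_off(): hands the job in; it is judged then, once.
Trained networks look in the newest picture that a camera, given by its name, has taken for a name from the list of things; names that differ only in an ending like _2 or _b are one class to them, and where a whole thing is asked for, a point or a joint stands for the part that bears it (a point fixed in the world has none). Each returns a list of dicts, best first, with "conf" (0 to 1); they miss things now and then, are a little off and sometimes report something else, mostly with a low value. They report only what shows in the picture. A call takes as long as a camera call. They do not tell look-alikes from the thing itself.
- nets.cut_out(target, camera): "pixels" (400x640 bool, what is visible of it) and "extent" ([left, top, right, bottom] as shares, 0 to 1, of the picture: columns of its width, rows of its height, round what is visible of it).
- nets.place_of(target, camera): "xy" ([column, row] as shares, 0 to 1, of the picture: columns of its width, rows of its height: a listed point, or the origin of a listed thing).
The state is a dict: "clock": time; "q": joint angles; "qvel": joint speeds; "tau": joint torques, N m; "tcp_pos": TCP position; "ee_rot": TCP orientation; "ft_force": force on the tool from outside, world axes, zero at the start; "wrist_torque": the same for the moment, N m; "width": finger opening in m; "finger_force": force on a finger pad.
Only numpy, scipy, OpenCV 4.12 (cv2) and the standard library are available. Lean on these libraries where they do the work, as an engineer would, in place of code of your own. Each camera call takes 0.05 s, during which the arm holds its last target. There are 200 camera calls.

TASK

Sort the things left lying on the counter: stand each vial upright in the small tray that has the colour of its cap, lay the gauze pack flat in the steel tray, and then lay the glass ampoule on the gauze pack, lengthwise along its middle, so that it lies padded. Knock no vial over, and leave the tall green bottle where it stands.

Things in the scene. Friction and masses are not known exactly. Their poses are not given: they have to be found in the camera images.
- red_vial: White vial with a red cap, standing upright and loose: body 26 mm in diameter up to 46 mm, red cap 18 mm in diameter on top, 54 mm high in all, 26 g. Origin at the centre of its underside, z up along the vial.
- blue_vial: White vial with a blue cap, standing upright and loose: body 26 mm in diameter up to 46 mm, blue cap 18 mm in diameter on top, 54 mm high in all, 26 g. Origin at the centre of its underside, z up along the vial.
- green_vial: White vial with a green cap, standing upright and loose: body 26 mm in diameter up to 46 mm, green cap 18 mm in diameter on top, 54 mm high in all, 26 g. Origin at the centre of its underside, z up along the vial.
- red_tray: Small square red plastic tray, fixed to the worktop: 64 x 64 mm outside, 56 x 56 mm inside, rim 11 mm above the worktop, floor 4 mm above the worktop (wall and floor 4 mm thick); a flat label tab, 5 mm high, stands out 13 mm on its -x side. Origin at the centre of its underside on the worktop, z up, x and y along its sides.
- blue_tray: Small square blue plastic tray, fixed to the worktop: 64 x 64 mm outside, 56 x 56 mm inside, rim 11 mm above the worktop, floor 4 mm above the worktop (wall and floor 4 mm thick); a flat label tab, 5 mm high, stands out 13 mm on its -x side. Origin at the centre of its underside on the worktop, z up, x and y along its sides.
- green_tray: Small square green plastic tray, fixed to the worktop: 64 x 64 mm outside, 56 x 56 mm inside, rim 11 mm above the worktop, floor 4 mm above the worktop (wall and floor 4 mm thick); a flat label tab, 5 mm high, stands out 13 mm on its -x side. Origin at the centre of its underside on the worktop, z up, x and y along its sides.
- gauze_pack: Flat white paper gauze pack with a blue stripe, loose, 52 mm (its x) x 75 mm (its y) x 9 mm (z), 20 g, rigid; grip it across the 52 mm width. Origin at the centre of its underside, z up.
- ampoule: White glass ampoule lying on its side, loose, 15 mm wide (its x), 66 mm long (its y, the neck at one end), 14 mm high, 12 g; it does not roll. Grip it across the 14 mm. Origin below its middle, at the underside, z up.
- steel_tray: Rectangular dark grey steel tray, fixed to the worktop: 108 mm (its x) x 132 mm (its y) outside plus a rolled edge 2.5 mm wide, 100 x 124 mm inside, rim 13.5 mm above the worktop, floor 4 mm above the worktop. The gauze pack fits in it lying any way round. Origin at the centre of its underside on the worktop, z up.
- green_bottle: Green glass bottle with a red cap, standing loose beside the work, 54 mm in diameter, 111 mm high; a bystander to leave alone. Origin at the centre of its underside, z up.
There are look-alikes about, which are no part of the job. Leave any pink or yellow look-alike of the gauze_pack alone.

How it is judged:
By the outcome, as a careful person would: the job done as asked, in the order asked, and still so for the second after the job is handed in, with the robot touching nothing.
It also fails if it takes over 112 s, if anything falls off the work surface, if the arm or the gripper's body presses on something with over 40 N, if the wrist force passes 120 N, or if a joint passes its speed limit or range.

## Working session

There is one attempt and no reset: what is moved stays moved. The work goes in short steps, Python scripts to look and compute and a shell command to move; the robot and the scene stay as the last step left them, time stands still between calls to the robot, and variables do not carry over. Pictures are saved under pics/ and viewed, at most 14 in all, crops included, and the job is handed in when it is done.

```bash
ls; mkdir -p pics; python3 - <<'E'
from workcell import manip, vision, nets
import cv2
s=manip.observe();print(s)
for c in ("top","side"):
    f=vision.grab_frame(c);cv2.imwrite(f"pics/{c}0.png",f["pixels"][:,:,::-1]);print(c,f["K"],f["R"],f["t"])
E
```

```text
pics
{'clock': 0.0, 'q': array([-1.35598286e+00,  5.33612431e-02,  1.61431112e+00, -3.75956640e-06,
        1.47597199e+00, -1.18989449e-01]), 'qvel': array([ 0.00043381,  0.0008958 , -0.00075242, -0.00043278,  0.00050616,
       -0.00055624]), 'tau': array([-5.55488041e-04, -3.93683732e+01, -3.70177674e+01, -1.65311676e-04,
        6.93955051e-03,  9.85788347e-06]), 'tcp_pos': array([ 0.20467794, -0.59003269,  0.30264991]), 'ee_rot': array([ 9.86103704e-01,  1.66127758e-01, -5.10008099e-05, -1.02458459e-03]), 'ft_force': array([-0.19886736,  0.2908248 , -0.09909674]), 'wrist_torque': array([-0.01606277, -0.0047751 ,  0.00553624]), 'finger_force': 0.0, 'width': 0.08548476832723183}
top [[434.14324597   0.         320.31992893]
 [  0.         434.14324597 202.58175671]
 [  0.           0.           1.        ]] [[ 0.00475848 -0.9999742   0.00538021]
 [-0.99782737 -0.00510167 -0.06568496]
 [ 0.06571071 -0.00505596 -0.99782591]] [-0.04186888  0.55674476  1.25201155]
side [[458.24809706   0.         326.71459398]
 [  0.         458.24809706 200.37160468]
 [  0.           0.           1.        ]] [[-0.99747463 -0.07089655  0.00424733]
 [-0.04155016  0.53399659 -0.84446505]
 [ 0.0576016  -0.84250894 -0.53559381]] [0.56377346 0.08995944 1.15762992]
```

View pics/top0.png

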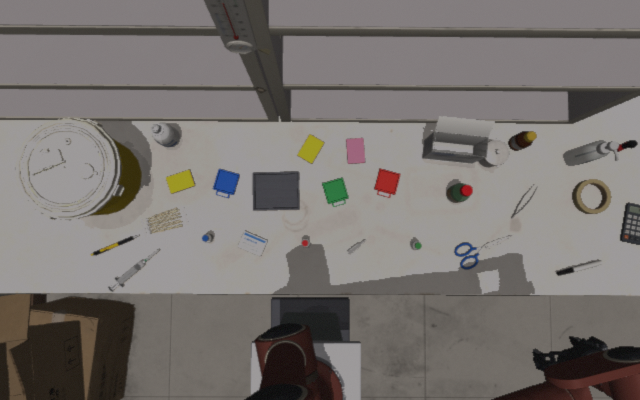

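View pics/side0.png

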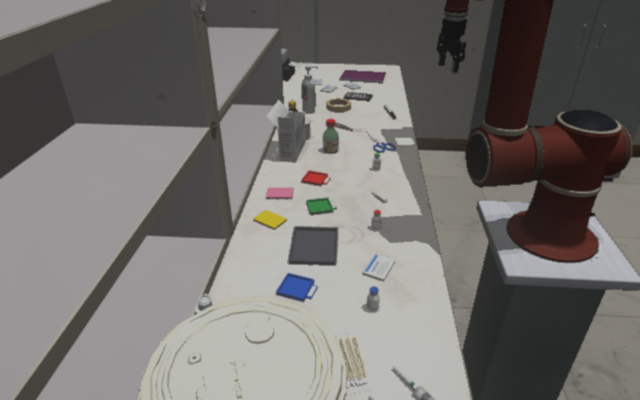

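```bash
cat > h.py <<'E'
from workcell import manip, vision, nets
import numpy as np, cv2
from scipy.spatial.transform import Rotation as Rn
def ray(f,u,v):
    K=f["K"];return f["R"].T@np.array([(u-K[0,2])/K[0,0],(v-K[1,2])/K[1,1],1.]), -f["R"].T@f["t"]
def at_z(f,u,v,z):
    d,c=ray(f,u,v);return c+d*(z-c[2])/d[2]
def proj(f,X):
    p=f["K"]@(f["R"]@np.asarray(X)+f["t"]);return p[:2]/p[2]
def rel(goal,yaw=None):
    "goal TCP world -> shift in current tool axes; yaw = world angle (deg) of tool y, mod 180"
    s=manip.observe();R=Rn.from_quat(s["ee_rot"]).as_matrix()
    sh=R.T@(np.asarray(goal)-s["tcp_pos"]);o=""
    y=np.degrees(np.arctan2(R[1,1],R[0,1]))
    if yaw is not None: o=-((yaw-y+90)%180-90)
    return np.round(sh,4),o,round(y,1)
E
python3 - <<'E'
from h import *
N="red_vial blue_vial green_vial red_tray blue_tray green_tray gauze_pack ampoule steel_tray green_bottle".split()
for c in ("top","side"):
    f=vision.grab_frame(c)
    for n in N:
        for r in nets.place_of(n,c)[:4]:
            u,v=np.array(r["xy"])*[640,400];print(c,n,round(r["conf"],2),(round(u),round(v)),at_z(f,u,v,0).round(3)[:2])
E
```

```text
top red_vial 0.49 (305, 241) [0.445 0.004]
top red_vial 0.23 (451, 192) [ 0.591 -0.429]
top blue_vial 0.48 (204, 239) [0.449 0.304]
top green_vial 0.51 (411, 242) [ 0.443 -0.309]
top red_tray 0.88 (385, 181) [ 0.623 -0.233]
top blue_tray 0.7 (224, 184) [0.611 0.247]
top green_tray 0.94 (336, 191) [ 0.593 -0.087]
top green_tray 0.53 (225, 183) [0.616 0.244]
top gauze_pack 0.88 (357, 147) [ 0.727 -0.148]
top gauze_pack 0.81 (250, 245) [0.431 0.167]
top gauze_pack 0.7 (311, 150) [ 0.717 -0.01 ]
top gauze_pack 0.61 (183, 186) [0.605 0.37 ]
top ampoule 0.51 (357, 244) [ 0.436 -0.148]
top steel_tray 0.77 (277, 191) [0.592 0.09 ]
side red_vial 0.77 (373, 224) [ 0.445 -0.019]
side blue_vial 0.51 (371, 310) [0.453 0.289]
side green_vial 0.69 (375, 307) [0.445 0.28 ]
side green_vial 0.64 (313, 176) [ 0.625 -0.261]
side green_vial 0.58 (379, 167) [ 0.423 -0.337]
side red_tray 0.79 (316, 179) [ 0.615 -0.243]
side blue_tray 0.93 (297, 287) [0.614 0.233]
side green_tray 0.89 (320, 209) [ 0.589 -0.079]
side green_tray 0.25 (310, 248) [0.599 0.093]
side gauze_pack 0.95 (381, 269) [0.429 0.159]
side gauze_pack 0.81 (279, 194) [ 0.713 -0.149]
side gauze_pack 0.69 (268, 220) [ 0.721 -0.016]
side gauze_pack 0.24 (294, 289) [0.62  0.238]
side ampoule 0.47 (374, 201) [ 0.44 -0.13]
side steel_tray 0.72 (314, 246) [0.589 0.084]
side green_bottle 0.59 (331, 148) [ 0.585 -0.464]
```

Gauze_pack candidates in the top view are yellow (183,186), yellow (311,150), pink (357,147) and white with a blue stripe (253,243). The white one fits, since yellow and pink are the look-alikes. Next I measure precisely and confirm it in a crop.

```bash
python3 - <<'E'
from h import *
f=vision.grab_frame("top");P=f["pixels"]
cv2.imwrite("pics/crop1.png",cv2.resize(P[160:265,190:440],None,fx=3.2,fy=3.2,interpolation=cv2.INTER_CUBIC)[:,:,::-1])
def rect(m,z):
    cs,_=cv2.findContours(m.astype(np.uint8),cv2.RETR_EXTERNAL,cv2.CHAIN_APPROX_NONE)
    c=max(cs,key=cv2.contourArea)[:,0].astype(float)
    w=np.array([at_z(f,u,v,z)[:2] for u,v in c],np.float32)
    b=cv2.boxPoints(cv2.minAreaRect(w));e=[b[1]-b[0],b[2]-b[1]];e.sort(key=np.linalg.norm)
    return b.mean(0).round(4),[round(float(np.linalg.norm(x)),3) for x in e],"long ang",round(float(np.degrees(np.arctan2(e[1][1],e[1][0]))),1)
for n,z in (("red_tray",.011),("blue_tray",.011),("green_tray",.011),("steel_tray",.0135),("gauze_pack",.009),("ampoule",.007)):
    for r in nets.cut_out(n,"top"):
        print(n,round(r["conf"],2),r["pixels"].sum(),*rect(r["pixels"],z))
I=P.astype(int)
for n,ch in(("red",0),("green",1),("blue",2)):
    o=[c for c in range(3) if c!=ch]
    m=(I[:,:,ch]-np.maximum(I[:,:,o[0]],I[:,:,o[1]]))
    w=np.zeros_like(m);w[225:265,190:440]=1
    if n=="blue": w[:,225:]=0
    m=m*w*(m>25);v,u=np.nonzero(m);k=m[v,u]
    uu,vv=(u*k).sum()/k.sum(),(v*k).sum()/k.sum();print(n,len(u),uu,vv,at_z(f,uu,vv,.052).round(4))
E
```

```text
red_tray 0.98 487 [ 0.6157 -0.235 ] [0.061, 0.078] long ang -12.8
green_tray 0.92 524 [ 0.5874 -0.0842] [0.064, 0.077] long ang 16.3
steel_tray 0.91 1798 [0.5919 0.09  ] [0.115, 0.138] long ang -89.1
gauze_pack 0.95 434 [ 0.7138 -0.1431] [0.054, 0.075] long ang 3.2
gauze_pack 0.8 438 [0.4375 0.1603] [0.052, 0.075] long ang 67.6
gauze_pack 0.73 450 [0.6195 0.375 ] [0.053, 0.076] long ang -71.0
gauze_pack 0.73 490 [ 0.7192 -0.0096] [0.058, 0.079] long ang -29.7
ampoule 0.66 84 [ 0.4259 -0.1418] [0.016, 0.052] long ang -53.1
red 36 304.45525291828795 242.7418936446174 [0.4406 0.0054 0.052 ]
green 29 417.7503974562798 245.37599364069953 [ 0.4346 -0.3156  0.052 ]
blue 30 204.66185567010308 237.71202749140895 [0.4534 0.2878 0.052 ]
```

View pics/crop1.png

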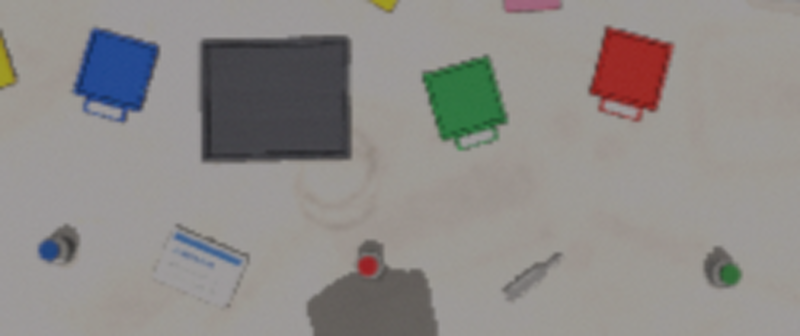

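The crop confirms the white pack with the blue stripe at crop (200,265), so that is the gauze. The caps are at blue (50,250), red (368,265) and green (729,273), and the ampoule at (533,276). I'm moving to the green vial first.

```bash
python3 -m handwheel '[[1,[0.307,-0.185,0.05],19],[1,[0.307,-0.185,0.05],19],[1,[0.307,-0.185,0.05],19],[1,[0.307,-0.185,0.05],19],[1,[0.307,-0.185,0.05],19]]'; python3 - <<'E'
from h import *
print(rel([.4346,-.3156,.16],-90))
f=vision.grab_frame("top");I=f["pixels"].astype(int)
m=((I[:,:,2]-I[:,:,:2].max(2)>40)&(np.mgrid[:400,:640][0]<215)&(np.mgrid[:400,:640][1]<260)).astype(np.uint8)
c=max(cv2.findContours(m,0,1)[0],key=cv2.contourArea)[:,0]
r=cv2.minAreaRect(np.array([at_z(f,u,v,.011)[:2] for u,v in c],np.float32));print("blue tray",r)
E
```

```text
clock: 1.97
tcp_pos: [0.3376, -0.4305, 0.275]
ee_rot: [1.0, 0.001, 0.0, 0.0]
ft_force: [0.5, -0.6, -0.0]
width: 0.0855
finger_force: 0.0
(array([ 0.0971, -0.1148,  0.115 ]), np.float64(0.0738125641933749), np.float64(-89.9))
blue tray ((0.6133843660354614, 0.2417563945055008), (0.06235503405332565, 0.07377178221940994), 74.34428405761719)
```

```bash
python3 -m handwheel '[[1,[0.097,-0.115,0.085],0],[1,[0.097,-0.115,0.085],0],[1,[0.097,-0.115,0.085],0],[1,[0.097,-0.115,0.085],0],[1,[0.097,-0.115,0.085],0]]'; cat >> h.py <<'E'
def wray(f,u,v):
    K=f["K"];a=np.array([(u-K[0,2])/K[0,0],(v-K[1,2])/K[1,1]]);t=np.linalg.norm(a)+1e-9
    d=np.r_[a/t*np.sin(t),np.cos(t)];return f["R"].T@d,-f["R"].T@f["t"]
def wat(f,u,v,z):
    d,c=wray(f,u,v);return c+d*(z-c[2])/d[2]
E
python3 - <<'E'
from h import *
f=vision.grab_frame("wrist");cv2.imwrite("pics/w1.png",f["pixels"][:,:,::-1])
for n in ("green_vial","ampoule"):
  for r in nets.place_of(n,"wrist")[:2]:
    u,v=np.array(r["xy"])*[640,400];print(n,r["conf"],u,v,wat(f,u,v,0).round(4))
I=f["pixels"].astype(int);g=I[:,:,1]-np.maximum(I[:,:,0],I[:,:,2]);v,u=np.nonzero(g>30);print(len(u),u.mean(),v.mean(),wat(f,u.mean(),v.mean(),.052))
print(rel([.4346,-.3156,.088],-90))
E
```

```text
clock: 2.43
tcp_pos: [0.4343, -0.3118, 0.1858]
ee_rot: [1.0, 0.003, -0.002, -0.003]
ft_force: [-0.1, 0.5, -0.7]
width: 0.0852
finger_force: 0.0
green_vial 0.68 326.592 198.07999999999998 [ 0.4316 -0.3213  0.    ]
ampoule 0.71 149.12 196.92000000000002 [ 0.4317 -0.1515  0.    ]
2274 100.45382585751979 50.3896218117854 [ 0.5658333  -0.14512171  0.052     ]
(array([ 0.001 , -0.0011,  0.102 ]), np.float64(0.2095033652264391), np.float64(-89.8))
```

View pics/w1.png

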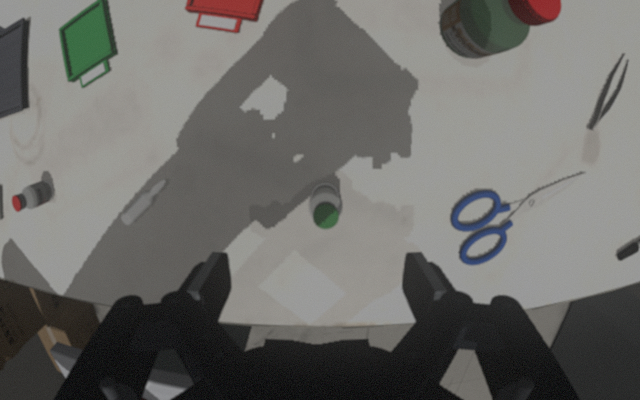

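The wrist view shows the green vial, cap (326,213), squarely between the fingers. I'm going down to grasp it.

```bash
python3 -m handwheel '[[1,[0,0.003,0.035],0],[1,[0,0.003,0.07],0],[1,[0,0.003,0.102],0],[1,[0,0.003,0.102],0],[1,[0,0.003,0.102],0]]'; python3 -m handwheel '[[-1,[0,0,0],0],[-1,[0,0,0],0],[-1,[0,0,0],0],[-1,[0,0,0],0],[-1,[0,0,0],0]]'; python3 -m handwheel '[[-1,[0,0,0],0],[-1,[0,0,0],0],[-1,[0,0,0],0],[-1,[0,0,-0.02],0],[-1,[0,0,-0.04],0]]'; python3 -c "
from h import *
print(rel([.5936,-.0824,.16],-90-16.3+32.6),manip.observe()['tcp_pos'])"
```

```text
clock: 3.0
tcp_pos: [0.4324, -0.3206, 0.0877]
ee_rot: [1.0, 0.0, -0.001, -0.001]
ft_force: [-0.0, -0.8, 0.9]
width: 0.0853
finger_force: 0.0
clock: 3.42
tcp_pos: [0.4341, -0.3203, 0.0895]
ee_rot: [1.0, 0.001, 0.001, 0.001]
ft_force: [0.1, 1.0, 0.0]
width: 0.0257
finger_force: 0.9
clock: 3.83
tcp_pos: [0.4328, -0.3189, 0.1274]
ee_rot: [1.0, 0.001, -0.001, -0.001]
ft_force: [1.0, 0.0, -0.9]
width: 0.0234
finger_force: 59.0
(array([ 0.1613, -0.2362, -0.0324]), np.float64(-16.161421679318636), np.float64(-89.9)) [ 0.4327964  -0.31889239  0.12739355]
```

```bash
python3 -m handwheel '[[-1,[0.02,-0.03,-0.02],0],[-1,[0.04,-0.06,-0.032],0],[-1,[0.06,-0.09,-0.032],0],[-1,[0.08,-0.12,-0.032],0],[-1,[0.1,-0.148,-0.032],0]]'; python3 -m handwheel '[[-1,[0.02,-0.03,0],0],[-1,[0.041,-0.06,0],0],[-1,[0.061,-0.088,0],0],[-1,[0.061,-0.088,0.02],0],[-1,[0.061,-0.088,0.04],0]]'; python3 -c "
from h import *
print(rel([.5936,-.0824,.094],-90),manip.observe())"
```

```text
clock: 4.25
tcp_pos: [0.5341, -0.1699, 0.161]
ee_rot: [1.0, 0.001, 0.001, 0.0]
ft_force: [0.0, -0.9, -0.1]
width: 0.0236
finger_force: 59.0
clock: 4.67
tcp_pos: [0.5964, -0.0817, 0.1218]
ee_rot: [1.0, 0.003, 0.002, 0.001]
ft_force: [0.5, -1.2, -1.4]
width: 0.0236
finger_force: 59.1
(array([-0.0029,  0.0006,  0.0278]), np.float64(0.3366833951088779), np.float64(-89.7)) {'clock': 4.6667, 'q': array([-2.59763146e-01,  1.74609347e-01,  1.80295005e+00,  1.94411644e-05,
        1.15917974e+00,  1.30514627e+00]), 'qvel': array([-0.03127284,  0.32899128,  0.14462701, -0.00648974, -0.41214234,
       -0.00269613]), 'tau': array([ 1.44181821e+00, -4.33488965e+01, -3.43232274e+01,  1.17649999e-01,
        2.96491692e-01,  3.08107340e-02]), 'tcp_pos': array([ 0.59637189, -0.08171695,  0.12182735]), 'ee_rot': array([9.99992735e-01, 2.93957719e-03, 2.34581241e-03, 6.21605119e-04]), 'ft_force': array([ 0.45656696, -1.15041921, -1.40432995]), 'wrist_torque': array([0.00028028, 0.01074363, 0.03838558]), 'finger_force': 59.07498917673365, 'width': 0.023575262240659676}
```

```bash
python3 -m handwheel '[[-1,[-0.001,0,0.012],0],[-1,[-0.001,0,0.022],0],[-1,[-0.001,0,0.027],0],[-1,[-0.001,0,0.027],0],[-1,[-0.001,0,0.027],0]]'; python3 -m handwheel '[[-0.3,[0,0,0],0],[0,[0,0,0],0],[0.2,[0,0,0],0],[0.4,[0,0,0],0],[0.4,[0,0,0],0]]'; python3 -m handwheel '[[0.5,[0,0,-0.03],0],[0.5,[0,0,-0.06],0],[0.5,[0,0,-0.085],0],[0.5,[0,-0.03,-0.085],0],[0.5,[0,-0.06,-0.085],0]]'; python3 - <<'E'
from h import *
f=vision.grab_frame("wrist");P=f["pixels"];cv2.imwrite("pics/w2.png",P[:,:,::-1])
print(rel([.4406,.0054,.16],-90))
for n in ("red_vial",):
  for r in nets.place_of(n,"wrist")[:2]:
    u,v=np.array(r["xy"])*[640,400];print(n,r["conf"],u,v,wat(f,u,v,0).round(4))
E
```

```text
clock: 5.08
tcp_pos: [0.5934, -0.084, 0.0939]
ee_rot: [1.0, 0.001, 0.001, 0.0]
ft_force: [0.2, 0.1, 2.0]
width: 0.0231
finger_force: 59.2
clock: 5.5
tcp_pos: [0.593, -0.0835, 0.0931]
ee_rot: [1.0, 0.001, 0.0, -0.0]
ft_force: [-0.0, 0.2, -0.0]
width: 0.0595
finger_force: 0.0
clock: 5.92
tcp_pos: [0.5945, -0.0241, 0.1814]
ee_rot: [1.0, -0.0, 0.003, 0.0]
ft_force: [-0.1, -0.1, -1.1]
width: 0.0637
finger_force: 0.0
(array([-0.1526, -0.0246,  0.0194]), np.float64(0.20475991429673002), np.float64(-89.8))
```

View pics/w2.png

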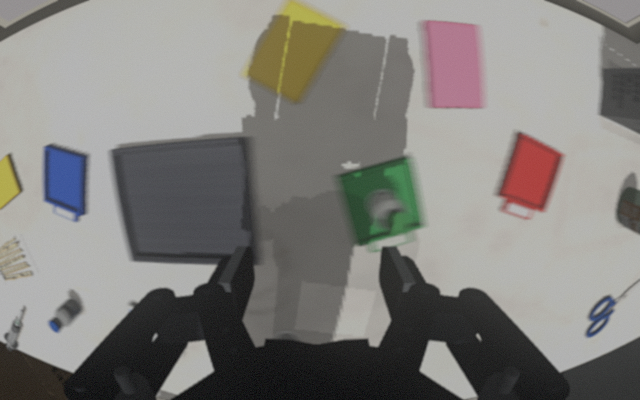

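Green stands in its tray, tray (383,200). The red vial is next.

```bash
python3 -m handwheel '[[1,[-0.04,-0.006,0],0],[1,[-0.08,-0.012,0],0],[1,[-0.12,-0.018,0],0],[1,[-0.153,-0.025,0],0],[1,[-0.153,-0.025,0.02],0]]'; python3 - <<'E'
from h import *
f=vision.grab_frame("wrist")
for n in ("red_vial",):
  for r in nets.place_of(n,"wrist")[:2]:
    u,v=np.array(r["xy"])*[640,400];print(n,r["conf"],u,v,wat(f,u,v,0).round(4))
print(rel([.4406,.0054,.088],-90))
E
```

```text
clock: 6.43
tcp_pos: [0.4375, 0.0017, 0.1615]
ee_rot: [1.0, 0.001, 0.004, 0.001]
ft_force: [0.9, -1.5, -0.1]
width: 0.0853
finger_force: 0.0
red_vial 0.87 314.304 203.52 [0.4395 0.0012 0.    ]
(array([ 0.0035, -0.004 ,  0.0681]), np.float64(0.12972963318696884), np.float64(-89.9))
```

```bash
python3 -m handwheel '[[1,[0.001,-0.002,0.035],0],[1,[0.001,-0.002,0.06],0],[1,[0.001,-0.002,0.072],0],[1,[0.001,-0.002,0.072],0],[-1,[0.001,-0.002,0.072],0]]'; python3 -m handwheel '[[-1,[0,0,0],0],[-1,[0,0,0],0],[-1,[0,0,0],0],[-1,[0,0,0],0],[-1,[0,0,0],0]]'; python3 -m handwheel '[[-1,[0,0,0],0],[-1,[0,0,0],0],[-1,[0,0,-0.025],0],[-1,[0,0,-0.05],0],[-1,[0,0,-0.08],0]]'; python3 -c "
from h import *
print(rel([.622,-.2364,.16],-90),manip.observe()['tcp_pos'])"
```

```text
clock: 6.95
tcp_pos: [0.4412, 0.0029, 0.0858]
ee_rot: [1.0, 0.001, -0.001, -0.0]
ft_force: [0.0, 0.3, 0.1]
width: 0.0754
finger_force: 0.0
clock: 7.37
tcp_pos: [0.4419, 0.0031, 0.0875]
ee_rot: [1.0, 0.001, 0.001, 0.0]
ft_force: [-0.2, -0.1, 3.7]
width: 0.0238
finger_force: 59.1
clock: 7.78
tcp_pos: [0.4394, 0.0035, 0.1653]
ee_rot: [1.0, 0.001, -0.002, -0.0]
ft_force: [-0.3, -0.6, -0.6]
width: 0.0235
finger_force: 59.0
(array([0.1821, 0.2403, 0.0044]), np.float64(0.12706959909675675), np.float64(-89.9)) [0.43937258 0.00346256 0.165271  ]
```

```bash
python3 -m handwheel '[[-1,[0.02,0.03,0],0],[-1,[0.043,0.06,0],0],[-1,[0.066,0.09,0],0],[-1,[0.089,0.12,0],0],[-1,[0.112,0.15,0],0]]'; python3 -m handwheel '[[-1,[0.023,0.03,0],0],[-1,[0.046,0.06,0],0],[-1,[0.069,0.09,0],0],[-1,[0.069,0.09,0.02],0],[-1,[0.069,0.09,0.04],0]]'; python3 -c "
from h import *
print(rel([.622,-.2364,.0923],-90))"
```

```text
clock: 8.2
tcp_pos: [0.5537, -0.1479, 0.1658]
ee_rot: [1.0, 0.001, -0.0, -0.0]
ft_force: [-0.3, 0.4, -0.3]
width: 0.0234
finger_force: 59.0
clock: 8.62
tcp_pos: [0.6243, -0.239, 0.1272]
ee_rot: [1.0, 0.0, 0.002, 0.001]
ft_force: [-0.7, 0.4, -0.9]
width: 0.0233
finger_force: 59.1
(array([-0.0024, -0.0026,  0.0348]), np.float64(0.0056899832841708076), np.float64(-90.0))
```

Next comes the placing, then I lift and travel toward the blue vial at (.453,.288).

```bash
python3 -m handwheel '[[-1,[-0.001,-0.001,0.015],0],[-1,[-0.001,-0.001,0.027],0],[-1,[-0.001,-0.001,0.033],0],[-1,[-0.001,-0.001,0.033],0],[-1,[-0.001,-0.001,0.033],0]]'; python3 -m handwheel '[[-0.3,[0,0,0],0],[0,[0,0,0],0],[0.2,[0,0,0],0],[0.4,[0,0,0],0],[0.4,[0,0,0],0]]'; python3 -m handwheel '[[0.5,[0,0,-0.03],0],[0.5,[0,0,-0.06],0],[0.5,[0,0,-0.085],0],[0.5,[0,-0.04,-0.085],0],[0.5,[-0.01,-0.08,-0.085],0]]';python3 -m handwheel '[[1,[-0.01,-0.04,0],0],[1,[-0.02,-0.08,0],0],[1,[-0.03,-0.12,0],0],[1,[-0.04,-0.16,0],0],[1,[-0.05,-0.2,0],0]]'; python3 -c "
from h import *
print(rel([.453,.288,.16],-90))"
```

```text
clock: 9.03
tcp_pos: [0.6214, -0.235, 0.0933]
ee_rot: [1.0, 0.001, 0.0, 0.0]
ft_force: [-0.2, -0.7, -0.1]
width: 0.0232
finger_force: 59.1
clock: 9.45
tcp_pos: [0.6215, -0.2354, 0.0934]
ee_rot: [1.0, 0.001, 0.0, 0.0]
ft_force: [-0.5, -0.3, -0.5]
width: 0.0601
finger_force: 0.0
clock: 9.87
tcp_pos: [0.6136, -0.1568, 0.1821]
ee_rot: [1.0, -0.001, 0.004, 0.001]
ft_force: [0.7, 0.8, -1.0]
width: 0.064
finger_force: 0.0
clock: 10.28
tcp_pos: [0.56, 0.0462, 0.1784]
ee_rot: [1.0, 0.001, 0.0, -0.0]
ft_force: [0.7, 0.6, -0.1]
width: 0.0853
finger_force: 0.0
(array([-0.1065, -0.242 ,  0.0183]), np.float64(0.10351605500154903), np.float64(-89.9))
```

```bash
python3 -m handwheel '[[1,[-0.017,-0.038,0],0],[1,[-0.034,-0.076,0],0],[1,[-0.051,-0.114,0],0],[1,[-0.068,-0.152,0],0],[1,[-0.085,-0.19,0.01],0]]'; python3 -m handwheel '[[1,[-0.021,-0.048,0.01],0],[1,[-0.021,-0.048,0.01],0],[1,[-0.021,-0.048,0.01],0]]'; python3 - <<'E'
from h import *
f=vision.grab_frame("wrist")
for n in ("blue_vial","gauze_pack"):
  for r in nets.place_of(n,"wrist")[:2]:
    u,v=np.array(r["xy"])*[640,400];print(n,r["conf"],u,v,wat(f,u,v,0).round(4))
print(rel([.4534,.2878,.088],-90))
E
```

```text
clock: 10.7
tcp_pos: [0.4759, 0.2354, 0.1707]
ee_rot: [1.0, 0.001, 0.002, -0.001]
ft_force: [1.5, 1.7, 0.2]
width: 0.0858
finger_force: 0.0
clock: 10.95
tcp_pos: [0.4529, 0.2833, 0.1576]
ee_rot: [1.0, 0.003, -0.001, 0.0]
ft_force: [-0.3, -0.9, 0.0]
width: 0.0856
finger_force: 0.0
blue_vial 0.65 310.272 205.52 [0.453  0.2861 0.    ]
gauze_pack 0.64 461.312 220.52 [0.4399 0.1575 0.    ]
(array([-0.002 , -0.0072,  0.0707]), np.float64(0.10086282023513604), np.float64(-89.9))
```

```bash
python3 -m handwheel '[[1,[-0.001,-0.004,0.035],0],[1,[-0.001,-0.004,0.06],0],[1,[-0.001,-0.004,0.071],0],[1,[-0.001,-0.004,0.071],0],[-1,[-0.001,-0.004,0.071],0]]'; python3 -m handwheel '[[-1,[0,0,0],0],[-1,[0,0,0],0],[-1,[0,0,0],0],[-1,[0,0,0],0],[-1,[0,0,0],0]]'; python3 -m handwheel '[[-1,[0,0,0],0],[-1,[0,0,0],0],[-1,[0,0,-0.025],0],[-1,[0,0,-0.05],0],[-1,[0,0,-0.075],0]]'; python3 -c "
from h import *
print(rel([.618,.2405,.16],-90),manip.observe()['tcp_pos'])"
```

```text
clock: 11.52
tcp_pos: [0.4543, 0.2843, 0.0876]
ee_rot: [1.0, 0.0, -0.0, 0.0]
ft_force: [-0.0, 0.0, 0.5]
width: 0.0757
finger_force: 0.0
clock: 11.93
tcp_pos: [0.4546, 0.2856, 0.0889]
ee_rot: [1.0, 0.001, 0.001, -0.0]
ft_force: [-0.5, -0.5, 5.1]
width: 0.0237
finger_force: 59.1
clock: 12.35
tcp_pos: [0.453, 0.285, 0.1625]
ee_rot: [1.0, 0.001, -0.001, 0.0]
ft_force: [0.1, 0.2, -0.7]
width: 0.0235
finger_force: 59.1
(array([0.1649, 0.0449, 0.0023]), np.float64(0.13543384751196186), np.float64(-89.9)) [0.45299603 0.28504689 0.16252483]
```

```bash
python3 -m handwheel '[[-1,[0.035,0.009,0],0],[-1,[0.07,0.019,0],0],[-1,[0.105,0.028,0],0],[-1,[0.14,0.038,0],0],[-1,[0.164,0.045,0],0]]'; python3 -m handwheel '[[-1,[0,0,0.02],0],[-1,[0,0,0.04],0],[-1,[0,0,0.055],0],[-1,[0,0,0.064],0],[-1,[0,0,0.068],0]]';  python3 -m handwheel '[[-1,[0,0,0],0],[-1,[0,0,0],0],[-0.3,[0,0,0],0],[0,[0,0,0],0],[0.2,[0,0,0],0]]'; python3 -m handwheel '[[0.4,[0,0,0],0],[0.4,[0,0,0],0],[0.5,[0,0,-0.03],0],[0.5,[0,0,-0.06],0],[0.5,[0,0,-0.085],0]]'; python3 - <<'E'
from h import *
print(rel([.4375,.1603,.18],-22.4),manip.observe()['tcp_pos'])
E
```

```text
clock: 12.77
tcp_pos: [0.6202, 0.2396, 0.1624]
ee_rot: [1.0, 0.001, 0.001, 0.0]
ft_force: [-0.2, 0.5, -0.4]
width: 0.0234
finger_force: 59.1
clock: 13.18
tcp_pos: [0.6163, 0.2404, 0.0929]
ee_rot: [1.0, 0.001, -0.002, 0.001]
ft_force: [-8.6, -2.7, 14.9]
width: 0.0234
finger_force: 60.6
clock: 13.6
tcp_pos: [0.618, 0.2408, 0.0951]
ee_rot: [1.0, 0.001, 0.001, -0.0]
ft_force: [-0.4, 0.1, 0.2]
width: 0.0509
finger_force: 0.0
clock: 14.02
tcp_pos: [0.6179, 0.2406, 0.1808]
ee_rot: [1.0, 0.001, 0.0, -0.0]
ft_force: [0.9, 0.3, -0.8]
width: 0.0638
finger_force: 0.0
(array([-0.1805,  0.0799,  0.0008]), np.float64(-67.47746580024545), np.float64(-89.9)) [0.61785906 0.24058821 0.18081186]
```

```bash
python3 -m handwheel '[[0.7,[-0.036,0.016,0],-7],[0.7,[-0.072,0.032,0],-14],[0.7,[-0.108,0.048,0],-21],[0.7,[-0.144,0.064,0],-28],[0.7,[-0.18,0.08,0],-35]]'; python3 -m handwheel '[[0.7,[0,0,0],-7],[0.7,[0,0,0],-14],[0.7,[0,0,0],-21],[0.7,[0,0,0],-28],[0.7,[0,0,0],-32.5]]'; python3 - <<'E'
from h import *
f=vision.grab_frame("wrist");cv2.imwrite("pics/w3.png",f["pixels"][:,:,::-1])
for r in nets.cut_out("gauze_pack","wrist")[:2]:
    c=max(cv2.findContours(r["pixels"].astype(np.uint8),0,1)[0],key=cv2.contourArea)[:,0]
    print(r["conf"],c.mean(0),cv2.minAreaRect(np.array([wat(f,u,v,.009)[:2] for u,v in c],np.float32)))
t=vision.grab_frame("top")
print(rel([.4375,.1603,.08],-22.4),manip.observe()['tcp_pos'])
E
```

```text
clock: 14.43
tcp_pos: [0.4363, 0.1596, 0.1792]
ee_rot: [0.952, 0.305, -0.0, 0.0]
ft_force: [0.6, -0.5, 1.4]
width: 0.0724
finger_force: 0.0
clock: 14.85
tcp_pos: [0.4379, 0.1601, 0.1797]
ee_rot: [0.829, 0.559, 0.0, 0.0]
ft_force: [0.2, 0.1, -0.4]
width: 0.0727
finger_force: 0.0
0.75 [583.32608696 240.92753623] ((0.7151387929916382, -0.00904681533575058), (0.052375175058841705, 0.08232727646827698), 61.65774154663086)
0.61 [574.99166667 318.84166667] ((0.7109602093696594, -0.1423921138048172), (0.08217807859182358, 0.06558582931756973), 4.000321865081787)
(array([-0.0001, -0.0005,  0.0995]), np.float64(-0.0942413086485061), np.float64(-22.5)) [0.43797642 0.16018939 0.17954747]
```

View pics/w3.png

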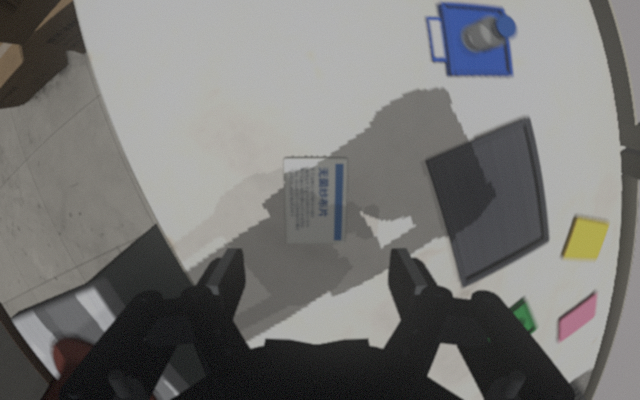

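The blue vial stands in its tray. The gauze (white, blue stripe) has corners (284,157), (347,157), (348,243) and (286,244) and lines up with the fingers.

```bash
python3 - <<'E'
from h import *
f=vision.grab_frame("wrist")
p=np.array([wat(f,u,v,.009)[:2] for u,v in((284,157),(347,157),(348,243),(286,244))],np.float32)
print(p,p.mean(0),cv2.minAreaRect(p))
print(rel([*p.mean(0),.08]),rel([.4375,.1603,.08],-22.4))
E
```

```text
[[0.42851937 0.20157178]
 [0.47445825 0.1824904 ]
 [0.44881752 0.11273453]
 [0.39913952 0.13234548]] [0.43773365 0.15728554] ((0.43778079748153687, 0.15750354528427124), (0.07517852634191513, 0.053408727049827576), 68.45780181884766)
(array([-0.0028,  0.0009,  0.0995]), '', np.float64(-22.5)) (array([-0.0001, -0.0005,  0.0995]), np.float64(-0.09230515159082131), np.float64(-22.5))
```

```bash
python3 -m handwheel '[[0.55,[-0.001,0,0.035],0],[0.55,[-0.001,0,0.07],0],[0.55,[-0.001,0,0.09],0],[0.55,[-0.001,0,0.098],0],[0.55,[-0.001,0,0.098],0]]'; python3 -m handwheel '[[0.55,[0,0,0.002],0],[0.55,[0,0,0.003],0],[0.55,[0,0,0.003],0]]'; python3 -m handwheel '[[0.55,[0,0,0.001],0],[0.55,[0,0,0.002],0],[0.55,[0,0,0.002],0]]'; python3 - <<'E'
from h import *
f=vision.grab_frame("wrist");cv2.imwrite("pics/w4.png",f["pixels"][100:340,160:480,::-1]);
a,b=wat(f,243,252,0),wat(f,391,252,0);print(a,b,manip.observe()["ft_force"])
E
```

```text
clock: 15.47
tcp_pos: [0.436, 0.1589, 0.0791]
ee_rot: [0.831, 0.556, -0.002, -0.001]
ft_force: [-0.1, -0.5, -0.4]
width: 0.0662
finger_force: 0.0
clock: 15.72
tcp_pos: [0.4389, 0.1595, 0.0801]
ee_rot: [0.831, 0.556, 0.001, 0.001]
ft_force: [0.3, -0.8, 0.6]
width: 0.0664
finger_force: 0.0
clock: 15.97
tcp_pos: [0.4379, 0.1593, 0.0769]
ee_rot: [0.831, 0.556, 0.0, 0.0]
ft_force: [-0.6, 0.6, -0.8]
width: 0.0661
finger_force: 0.0
[0.40136335 0.17272806 0.        ] [0.47555766 0.14204055 0.        ] [ 0.19191195  0.78656933 -0.45598538]
```

View pics/w4.png

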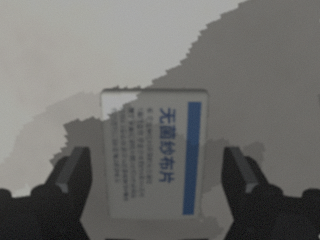

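```bash
python3 -m handwheel '[[0.55,[0,0,0.001],0],[0.55,[0,0,0.002],0],[0.55,[0,0,0.003],0],[0.55,[0,0,0.003],0]]'; python3 -m handwheel '[[0.4,[0,0,0],0],[0.35,[0,0,0],0],[0.3,[0,0,0],0],[0.28,[0,0,0],0],[0.28,[0,0,0],0]]'
```

```text
clock: 16.35
tcp_pos: [0.4374, 0.1592, 0.0731]
ee_rot: [0.831, 0.556, -0.0, -0.0]
ft_force: [0.6, 0.1, -0.6]
width: 0.0667
finger_force: 0.0
clock: 16.77
tcp_pos: [0.4376, 0.1593, 0.0734]
ee_rot: [0.831, 0.556, 0.0, -0.0]
ft_force: [-0.5, 0.4, -0.3]
width: 0.0546
finger_force: 0.0
```

```bash
python3 -m handwheel '[[-1,[0,0,0],0],[-1,[0,0,0],0],[-1,[0,0,0],0],[-1,[0,0,0],0],[-1,[0,0,-0.002],0]]'; python3 -m handwheel '[[-1,[0,0,-0.03],0],[-1,[0,0,-0.06],0],[-1,[0,0,-0.09],0],[-1,[0,0,-0.09],0]]'; python3 - <<'E'
from h import *
f=vision.grab_frame("wrist");cv2.imwrite("pics/w5.png",f["pixels"][100:340,160:480,::-1])
print(rel([.592,.09,.165],-90),manip.observe()["tcp_pos"])
E
```

```text
clock: 17.18
tcp_pos: [0.4374, 0.1592, 0.0752]
ee_rot: [0.831, 0.556, -0.0, -0.0]
ft_force: [0.2, 0.0, -1.1]
width: 0.0492
finger_force: 62.0
clock: 17.52
tcp_pos: [0.4408, 0.1599, 0.1716]
ee_rot: [0.831, 0.557, 0.005, 0.002]
ft_force: [1.0, 0.2, 0.7]
width: 0.0497
finger_force: 62.4
(array([-0.0064,  0.1674,  0.0049]), np.float64(67.62516925904806), np.float64(-22.4)) [0.43962053 0.15966673 0.16892792]
```

View pics/w5.png

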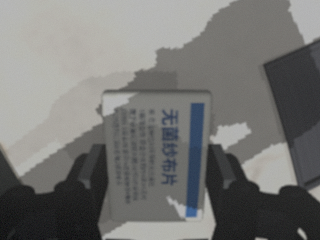

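```bash
python3 -m handwheel '[[-1,[-0.001,0.033,0],7],[-1,[-0.002,0.067,0],14],[-1,[-0.004,0.1,0],21],[-1,[-0.006,0.134,0],28],[-1,[-0.006,0.167,0],35]]';python3 -m handwheel '[[-1,[0,0,0],7],[-1,[0,0,0],14],[-1,[0,0,0],21],[-1,[0,0,0],28],[-1,[0,0,0],32.5]]'; python3 - <<'E'
from h import *
f=vision.grab_frame("wrist");P=f["pixels"];cv2.imwrite("pics/w6.png",P[:,:,::-1])
p=manip.observe()["tcp_pos"];z=p[2]-.066
for u,v in((263,191),(365,191),(320,318)):print(wat(f,u,v,z)-p)
print(rel([.592,.09,.078],-90),p)
E
```

```text
clock: 17.98
tcp_pos: [0.5899, 0.0891, 0.163]
ee_rot: [0.961, 0.278, -0.002, -0.0]
ft_force: [0.1, -0.4, -0.4]
width: 0.0494
finger_force: 62.4
clock: 18.4
tcp_pos: [0.5887, 0.09, 0.1629]
ee_rot: [1.0, -0.002, -0.002, 0.0]
ft_force: [-0.0, -0.1, 0.3]
width: 0.0496
finger_force: 62.4
[ 0.03737356  0.02265229 -0.066     ]
[ 0.03716538 -0.02443371 -0.066     ]
[-0.03562928 -0.00371825 -0.066     ]
(array([0.0037, 0.    , 0.0849]), np.float64(-0.25246617951094663), np.float64(-90.3)) [0.58861681 0.09003295 0.16294393]
```

View pics/w6.png

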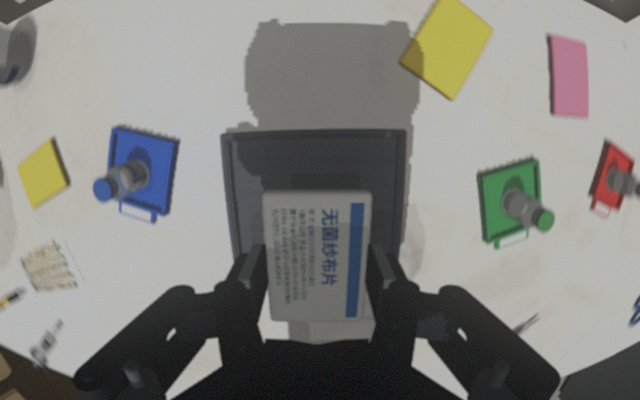

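All three vials stand in their trays and the gauze is centred in the grip, aimed over the steel tray. I'm laying it down.

```bash
python3 -m handwheel '[[-1,[0.003,0,0.03],0],[-1,[0.003,0,0.055],0],[-1,[0.003,0,0.073],0],[-1,[0.003,0,0.08],0],[-1,[0.003,0,0.083],0]]'; python3 -m handwheel '[[-1,[0,0,0.001],0],[-1,[0,0,0.002],0],[-1,[0,0,0.002],0],[0.1,[0,0,0.002],0],[0.3,[0,0,0.002],0]]';  python3 -m handwheel '[[0.4,[0,0,0],0],[0.45,[0,0,0],0],[0.45,[0,0,0],0],[0.45,[0,0,-0.03],0],[0.45,[0,0,-0.06],0]]'; python3 -m handwheel '[[0.5,[0,0,-0.03],0],[0.5,[-0.03,0.02,-0.04],0],[0.5,[-0.06,0.04,-0.04],0],[0.5,[-0.09,0.07,-0.04],0],[0.5,[-0.12,0.1,-0.04],0]]'; python3 - <<'E'
from h import *
print(rel([.44,-.142,.18],-90),manip.observe()["tcp_pos"])
E
```

```text
clock: 18.87
tcp_pos: [0.5907, 0.0901, 0.0792]
ee_rot: [1.0, 0.002, -0.003, 0.0]
ft_force: [1.0, -0.1, -0.1]
width: 0.0494
finger_force: 62.4
clock: 19.28
tcp_pos: [0.5934, 0.0902, 0.0816]
ee_rot: [1.0, 0.001, 0.001, -0.0]
ft_force: [0.1, -0.4, 0.5]
width: 0.0555
finger_force: 0.0
clock: 19.7
tcp_pos: [0.5908, 0.0901, 0.1383]
ee_rot: [1.0, 0.001, -0.003, 0.0]
ft_force: [1.0, -0.5, 0.5]
width: 0.0622
finger_force: 0.0
clock: 20.12
tcp_pos: [0.4729, -0.0095, 0.1808]
ee_rot: [1.0, 0.002, 0.0, 0.0]
ft_force: [0.9, -0.4, 0.3]
width: 0.0641
finger_force: 0.0
(array([-0.0334,  0.1324,  0.0008]), np.float64(0.239990369600676), np.float64(-89.8)) [ 0.47285882 -0.00945594  0.18076817]
```

```bash
python3 -m handwheel '[[0,[-0.007,0.028,0],7],[0,[-0.014,0.056,0],14],[0,[-0.021,0.084,0],21],[0,[-0.03,0.112,0],28],[0,[-0.038,0.138,0],35]]';python3 -m handwheel '[[0,[0,0,0],7],[0,[0,0,0],14],[0,[0,0,0],18],[0,[0,0,0],18],[0,[0,0,0],18]]'; python3 - <<'E'
from h import *
f=vision.grab_frame("wrist");P=f["pixels"];cv2.imwrite("pics/w7.png",P[:,:,::-1])
for r in nets.cut_out("ampoule","wrist")[:2]:
    c=max(cv2.findContours(r["pixels"].astype(np.uint8),0,1)[0],key=cv2.contourArea)[:,0]
    print(r["conf"],c.mean(0),cv2.minAreaRect(np.array([wat(f,u,v,.007)[:2] for u,v in c],np.float32)))
print(rel([.435,-.148,.08],-143),manip.observe()["tcp_pos"])
E
```

```text
clock: 20.53
tcp_pos: [0.4357, -0.1485, 0.1807]
ee_rot: [0.953, -0.303, 0.0, 0.0]
ft_force: [0.3, -0.2, -0.7]
width: 0.0424
finger_force: 0.0
clock: 20.95
tcp_pos: [0.4363, -0.1471, 0.1804]
ee_rot: [0.896, -0.444, 0.0, 0.0]
ft_force: [-0.1, 0.5, 0.9]
width: 0.0428
finger_force: 0.0
0.64 [323.04320988 205.80864198] ((0.42908063530921936, -0.14899657666683197), (0.014140704646706581, 0.06564223766326904), 37.10748291015625)
0.54 [ 88.79522184 272.58361775] ((0.5935119390487671, 0.09228748828172684), (0.11925505846738815, 0.15331020951271057), 1.11044180393219)
(array([-0.    ,  0.0017,  0.1004]), np.float64(0.22398723168146262), np.float64(-142.8)) [ 0.43635908 -0.14697761  0.18043085]
```

View pics/w7.png

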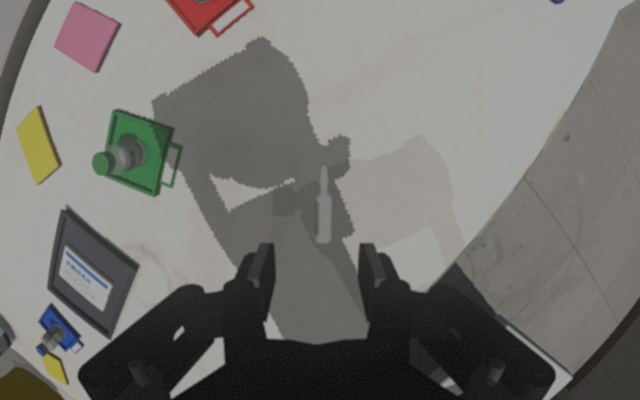

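The ampoule lies at (324,205), lined up with the fingers. I'm going down to grip it.

```bash
python3 -m handwheel '[[0,[-0.004,0.007,0.035],0],[0,[-0.004,0.007,0.07],0],[0,[-0.004,0.007,0.09],0],[0,[-0.004,0.007,0.1],0],[0,[-0.004,0.007,0.103],0]]';python3 -m handwheel '[[0,[0,0,0.001],0],[-0.2,[0,0,0.001],0],[-0.4,[0,0,0.001],0],[-0.5,[0,0,0.001],0],[-0.5,[0,0,0.001],0]]'
```

```text
clock: 21.47
tcp_pos: [0.4271, -0.1474, 0.0754]
ee_rot: [0.896, -0.445, -0.002, -0.0]
ft_force: [-0.4, -0.1, 0.3]
width: 0.0424
finger_force: 0.0
clock: 21.88
tcp_pos: [0.4291, -0.1485, 0.0776]
ee_rot: [0.895, -0.445, 0.001, 0.0]
ft_force: [-0.6, 0.8, 0.2]
width: 0.0213
finger_force: 0.0
```

```bash
python3 -m handwheel '[[-0.5,[0,0,0.0015],0],[-0.5,[0,0,0.0015],0],[-1,[0,0,0.0015],0],[-1,[0,0,0.0015],0],[-1,[0,0,0.0015],0]]';python3 -m handwheel '[[-1,[0,0,0],0],[-1,[0,0,0],0],[-1,[0,0,0],0],[-1,[0,0,0],0]]';python3 -m handwheel '[[-1,[0,0,-0.03],0],[-1,[0,0,-0.06],0],[-1,[0,0,-0.09],0],[-1,[0,0,-0.09],0],[-1,[0,0,-0.09],0]]'; python3 - <<'E'
from h import *
t=vision.grab_frame("top");cv2.imwrite("pics/top2.png",cv2.resize(t["pixels"][160:250,190:440],None,fx=3.2,fy=3.2,interpolation=cv2.INTER_CUBIC)[:,:,::-1])
for r in nets.cut_out("gauze_pack","top"):
    c=max(cv2.findContours(r["pixels"].astype(np.uint8),0,1)[0],key=cv2.contourArea)[:,0]
    print(r["conf"],c.mean(0),cv2.minAreaRect(np.array([at_z(t,u,v,.013)[:2] for u,v in c],np.float32)))
f=vision.grab_frame("wrist")
for r in nets.cut_out("ampoule","wrist")[:1]:
    c=max(cv2.findContours(r["pixels"].astype(np.uint8),0,1)[0],key=cv2.contourArea)[:,0]
    s=manip.observe();z=s["tcp_pos"][2]-.069;R=Rn.from_quat(s["ee_rot"]).as_matrix()
    print(r["conf"],c.min(0),c.max(0),cv2.minAreaRect(np.array([((wat(f,u,v,z)-s["tcp_pos"])@R)[:2] for u,v in c],np.float32)))
print(rel([.592,.09,.165],-90),manip.observe()["tcp_pos"])
E
```

```text
clock: 22.3
tcp_pos: [0.4286, -0.1483, 0.0752]
ee_rot: [0.895, -0.445, 0.0, 0.0]
ft_force: [0.3, 0.5, 2.6]
width: 0.0125
finger_force: 60.8
clock: 22.63
tcp_pos: [0.4286, -0.1483, 0.0752]
ee_rot: [0.895, -0.445, 0.0, 0.0]
ft_force: [-0.5, 0.7, 4.1]
width: 0.0127
finger_force: 61.1
clock: 23.05
tcp_pos: [0.4293, -0.1486, 0.1667]
ee_rot: [0.895, -0.445, 0.002, 0.0]
ft_force: [-0.4, -0.1, -1.1]
width: 0.0128
finger_force: 60.6
0.86 [355.14285714 149.8961039 ] ((0.7143985629081726, -0.1414826363325119), (0.07738464325666428, 0.05454494059085846), 6.954401016235352)
0.84 [310.47761194 148.65671642] ((0.7181541323661804, -0.009020909667015076), (0.053301237523555756, 0.07655613124370575), 58.08292007446289)
0.79 [180.04054054 180.98648649] ((0.6191115975379944, 0.37345680594444275), (0.05083414539694786, 0.0740930363535881), 19.016939163208008)
0.55 [276.16666667 190.06944444] ((0.5938236117362976, 0.09001852571964264), (0.07107247412204742, 0.05007665976881981), 0.5786930322647095)
0.85 [303 196] [330 318] ((-0.0004090443253517151, 0.001019258052110672), (0.07236559689044952, 0.014418848790228367), 0.1900595724582672)
(array([-0.09  , -0.2747, -0.0023]), np.float64(-52.87634505094326), np.float64(-142.9)) [ 0.4272511  -0.14756396  0.1628573 ]
```

View pics/top2.png

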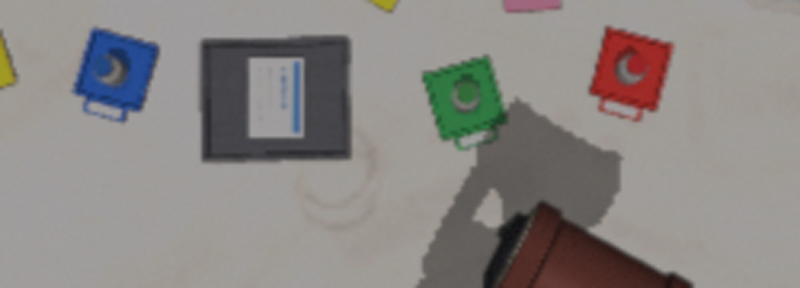

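Gauze lies flat in the steel tray, crop (276,98), centre (.593,.090), long axis along world x, and all vials are upright. I'm carrying the ampoule there.

```bash
python3 -m handwheel '[[-1,[-0.012,-0.037,0],-7],[-1,[-0.024,-0.074,0],-14],[-1,[-0.036,-0.111,0],-21],[-1,[-0.048,-0.148,0],-28],[-1,[-0.06,-0.185,0],-35]]';python3 -m handwheel '[[-1,[0,0,0],-7],[-1,[0,0,0],-14],[-1,[0,0,0],-18],[-1,[0,0,0],-18]]'; python3 -c "
from h import *
print(rel([.593,.09,.165],-90),manip.observe()['tcp_pos'])"
```

```text
clock: 23.67
tcp_pos: [0.5395, 0.0131, 0.1629]
ee_rot: [0.988, -0.152, -0.002, 0.0]
ft_force: [0.9, -0.9, 0.0]
width: 0.0129
finger_force: 60.6
clock: 24.0
tcp_pos: [0.5388, 0.0119, 0.1628]
ee_rot: [1.0, 0.002, -0.002, -0.0]
ft_force: [-0.5, 0.6, -0.1]
width: 0.0127
finger_force: 60.6
(array([ 0.0545, -0.0779, -0.0023]), np.float64(0.23082804493115816), np.float64(-89.8)) [0.53877958 0.01185756 0.16283101]
```

```bash
python3 -m handwheel '[[-1,[0.018,-0.026,0],0],[-1,[0.036,-0.052,0],0],[-1,[0.054,-0.078,0],0],[-1,[0.054,-0.078,0.02],0],[-1,[0.054,-0.078,0.04],0]]';python3 -m handwheel '[[-1,[0,0,0.012],0],[-1,[0,0,0.02],0],[-1,[0,0,0.026],0],[-1,[0,0,0.03],0],[-1,[0,0,0.03],0]]'; python3 - <<'E'
from h import *
f=vision.grab_frame("wrist");cv2.imwrite("pics/w8.png",f["pixels"][:,:,::-1])
print(rel([.593,.09,.0882],-90),manip.observe()['tcp_pos'],manip.observe()['ft_force'])
E
```

```text
clock: 24.42
tcp_pos: [0.5949, 0.0907, 0.125]
ee_rot: [1.0, 0.001, 0.001, -0.0]
ft_force: [-0.2, 0.3, 0.0]
width: 0.0127
finger_force: 60.6
clock: 24.83
tcp_pos: [0.5931, 0.0891, 0.0943]
ee_rot: [1.0, 0.001, -0.0, -0.0]
ft_force: [-0.2, 0.4, 0.1]
width: 0.0126
finger_force: 60.6
(array([-0.0006, -0.0008,  0.0069]), np.float64(0.08521975275881744), np.float64(-89.9)) [0.59355708 0.08919922 0.09511233] [-0.37797874  0.07902141  0.3337646 ]
```

View pics/w8.png

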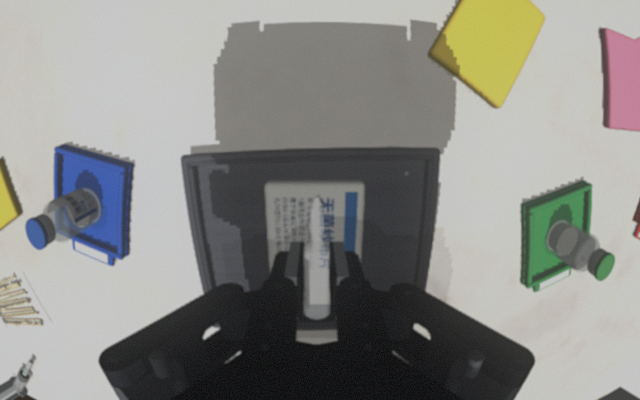

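The ampoule at (317,255) hangs over the gauze's midline, u≈314. I'm lowering it, then releasing gently.

```bash
python3 -m handwheel '[[-1,[0,0,0.002],0],[-1,[0,0,0.004],0],[-1,[0,0,0.006],0],[-1,[0,0,0.006],0],[-1,[0,0,0.006],0]]';python3 -m handwheel '[[-1,[0,0,0.001],0],[-1,[0,0,0.001],0],[-1,[0,0,0.001],0]]'
```

```text
clock: 25.3
tcp_pos: [0.5934, 0.0895, 0.0889]
ee_rot: [1.0, 0.001, -0.0, -0.0]
ft_force: [-0.4, -0.5, -0.2]
width: 0.0129
finger_force: 60.6
clock: 25.55
tcp_pos: [0.5937, 0.0895, 0.0882]
ee_rot: [1.0, 0.001, 0.0, -0.0]
ft_force: [1.0, 0.1, 1.9]
width: 0.0126
finger_force: 60.7
```

Contact is felt, so I open slowly, lift and check.

```bash
python3 -m handwheel '[[-0.6,[0,0,0],0],[-0.5,[0,0,0],0],[-0.4,[0,0,0],0],[-0.3,[0,0,0],0],[-0.2,[0,0,0],0]]';python3 -m handwheel '[[-0.1,[0,0,0],0],[-0.1,[0,0,-0.01],0],[-0.1,[0,0,-0.03],0],[-0.1,[0,0,-0.06],0],[-0.1,[0,0,-0.09],0]]'; python3 -m handwheel '[[0,[-0.035,0,0],0],[0,[-0.07,0,0],0],[0,[-0.1,0,0],0],[0,[-0.1,0,0],0],[0,[-0.1,0,0],0]]';python3 - <<'E'
from h import *
f=vision.grab_frame("wrist");cv2.imwrite("pics/w9.png",f["pixels"][:,:,::-1])
E
```

```text
clock: 25.97
tcp_pos: [0.5934, 0.0895, 0.0878]
ee_rot: [1.0, 0.001, -0.0, -0.0]
ft_force: [-0.4, -0.2, 0.2]
width: 0.0342
finger_force: 0.0
clock: 26.38
tcp_pos: [0.5927, 0.0895, 0.1785]
ee_rot: [1.0, 0.001, -0.001, 0.0]
ft_force: [-0.5, -0.8, -0.0]
width: 0.0389
finger_force: 0.0
clock: 26.8
tcp_pos: [0.4922, 0.0894, 0.1782]
ee_rot: [1.0, 0.001, 0.0, -0.0]
ft_force: [0.1, -0.9, 0.0]
width: 0.0425
finger_force: 0.0
```

View pics/w9.png

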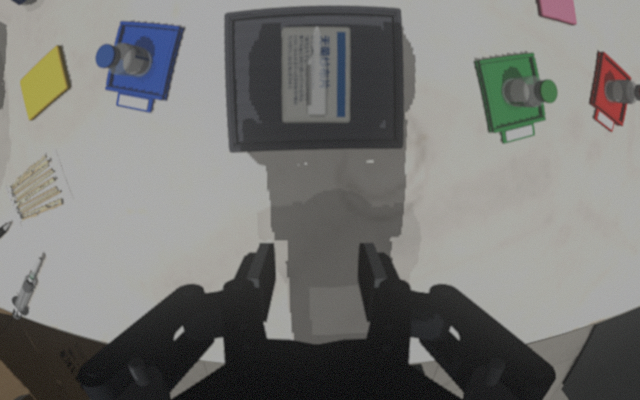

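The ampoule lies along the gauze's middle at (317,70), the gauze lies flat in the steel tray, and all three vials stand in their matching trays.

```bash
python3 -c "
from workcell import manip
print(manip.sign_off())"
```

```text
the job is handed in; nothing more can be done
None
```

The job is done and handed in at about 27 s on the robot's clock: each vial stands upright in the tray of its cap's colour, the gauze pack lies flat in the steel tray with the ampoule lengthwise along its middle, and I never moved the arm near the green bottle.

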